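# Latch the hold-down clamp over the red tube rack

### The arm

A 6-joint arm with a two-finger parallel gripper is mounted at the origin on the work surface. World frame = base frame: x ahead of the robot, y to its left, z up, the work surface at z = 0. Lengths are in m, angles in degrees, forces in N, time in s.
With the tool pointing down it reaches from about 0.25 to 0.725 m from the base axis. Payload 9.7 kg.
Tool frame: the origin (TCP) lies at the very end of the fingers, on their centre line; the grasp point (between the pads) lies 19 mm behind it (bot.grip_point_offset is the z of the grasp point in the tool frame, in m); z points along the fingers, x is the direction in which the jaws open and shut, and the axes are right-handed (so a half turn about z gives the same grasp; the last joint's range is limited). The gripper opens to 85 mm and grips with 20 to 120 N. Pads are 22 mm wide; open, the fingers measure 114 mm over their backs; the gripper's body (76 mm by 85 mm) begins 54 mm behind the grasp point. The pads swing forward as they close: fully open they stand 13 mm farther back than shut.
Start: joints at [72.078, 4.979, 10.078, 95.1, 0, 90], TCP at [0.169, 0.523, 0.231] pointing down, gripper open.
Joint ranges: [-179.16, 179.16], [-48.56, 103.87], [-65.8, 70.77], [-126.05, 130.52], [-82.76, 87.17], [-180, 180]. Speed limits (degrees/s): [127.2, 127.2, 147.25, 180, 180, 180].

### API

Orientations are given as [roll, pitch, yaw] about the fixed x, y, z axes, in that order (R = Rz(yaw) Ry(pitch) Rx(roll)).
In Python, from workcell import get_obs, viewer, job_done, bot gives the robot as it stands.
- The arm moves only by the shell command python3 -m handwheel 'ROWS' [FORCE]. ROWS is JSON, a list of rows, each a list of 5 numbers: the closure, from 0 (fully open) to 1 (shut), then the shift along the world's x, y, z in m, then the turn about the world's z in degrees. A call has 1 to 5 rows; each row is the pose to reach, as a shift and turn from the pose measured when the call began; what a row does not reach only later rows make up. A row lasts 1/10 s, in which the tool goes at most 50 mm and 8.59 degrees, less where a joint would pass 70% of its speed; a pose out of reach is approached as far as the arm can. A call with a gripper value outside its range is refused whole. The fingers move at their own pace and stop on an object; FORCE is the grip in N (left out, the last holds). Time passes only in rows, so rows that repeat a pose let the fingers close. It gives the time, the measured TCP pose, the force and the opening at its end, in the units of the state.
- get_obs(): the state, without advancing time (a new reading comes with each control period).
- viewer.camera(name): name is "side" or "top" or "wrist"; returns a dict with "color" (420x560x3 uint8, blue, green, red), "K" (3x3 intrinsics, pixels), "dist_coeffs" ([k1, k2, p1, p2, k3] as OpenCV has them; the pictures are not rectified), "origin" and "orientation" of the camera in the world. Camera axes: x right, y down, z forward; pixel columns grow to the right and rows downward; lengths in m; the calibration is good to about 2 mm. A picture is of the moment at which its call begins. There is no depth.
- job_done(): hands the job in, once; it reports no verdict.
The state is a dict: "time": time; "q": joint angles; "qd": joint speeds; "joint_efforts": joint torques, N m; "ee_pos": TCP position; "tcp_rot": TCP orientation; "wrist_force": force on the tool from outside, world axes, zero at the start; "torque": the same for the moment, N m; "opening": finger opening in m.
Only numpy, scipy, OpenCV 4.12 (cv2) and the standard library are available. Lean on these libraries where they do the work, as an engineer would, in place of code of your own. Each camera call takes 0.05 s, during which the arm holds its last target.

### The job

One of the two tube shakers on the bench is loaded with the red tube rack. Press the yellow paddle of that shaker's raised clamp down until its catch holds it down. Leave the clamp over the blue rack raised, and leave the white bottle standing where it is.

Things in the scene. Friction and masses are not known exactly. Their poses are not given: they have to be found in the camera images.
- red_clamp (a joint): Steel frame hinged at the back of the shaker with the red rack, yellow paddle at its free front end. Rad: 0 = level, caught by the detent; 0.42 = raised, on its stop. A spring lifts it: 1.5 N at the paddle raised, 3.5 N low. Between 0.07 and 0.03 a sprung ball must be passed, up to 12 N; below that it snaps to 0 and stays; let go earlier, it springs up. Hard stop at -0.04 (paddle 7 mm below latched).
- red_paddle (a point): Centre of the paddle's top face, where to press; paddle 44 mm (x) by 64 mm (y). Axes turn with the clamp: x along the arm towards the hinge, y across, z out of the face. The hinge axis lies 187 mm along +x and 6 mm along -z from here, 118 mm above the bench. Raised, this point is about 200 mm above the bench; latched 124 mm, and 18 mm farther from the hinge horizontally.
- blue_clamp (a joint): Same clamp, same angles (0.42 = raised), on the other shaker, which carries the blue rack; leave it raised. Both shakers are alike and fixed: white housing 220 x 160 mm, aluminium top 70 mm above the bench. Each rack is 60 x 110 mm, 37 mm high with its white-capped tubes, in the middle of its shaker's top, under the clamp frame.
- bottle_mid (a point): Centre (half-way up) of a white, upright loose bottle, 54 mm diameter, 125 mm high, on the bench near the robot between the two shakers. Leave it where it stands; z points up.
Not all that is in view belongs to the job. What is shaped like the part that bears bottle_mid but orange is not meant.

How it is judged (in metres and radians):
At the end, for the whole second after the job is handed in: The red rack's clamp stays down by itself, at rest, within 0.03 rad of latched or lower; the blue rack's clamp is still raised (above 0.35 rad); the bottle stands upright (within 10 degrees) within 30 mm of where it was (value of joint red_clamp below 0.03 rad and velocity of joint red_clamp between -0.05 and 0.05 rad/s and value of joint blue_clamp above 0.35 rad and distance of bottle_mid from where it was at the start of the episode below 0.03 m and angle between bottle_mid's own z axis and vertical below 0.17 rad); the robot touches nothing.
It fails at once if the clamp over the blue rack is pressed down (below 0.25 rad) (value of joint blue_clamp below 0.25 rad).
It fails at once if the bottle is knocked over (angle between bottle_mid's own z axis and vertical above 0.6 rad).
It also fails if it takes over 32 s, if anything falls off the work surface, if the arm or the gripper's body presses on something with over 40 N, if the wrist force passes 120 N, or if a joint passes its speed limit or range.

## Working session

There is one attempt and no reset: what is moved stays moved. The work goes in short steps, Python scripts to look and compute and a shell command to move; the robot and the scene stay as the last step left them, time stands still between calls to the robot, and variables do not carry over. Pictures are saved under pics/ and viewed, and the job is handed in when it is done.

```bash
mkdir -p pics; python3 - <<'E'
from workcell import get_obs, viewer
import cv2
o=get_obs(); print(o['time'],o['ee_pos'],o['tcp_rot'],o['wrist_force'],o['opening'])
for n in ['top','side','wrist']:
    c=viewer.camera(n); cv2.imwrite(f'pics/{n}0.png',c['color']); print(n,c['K'],c['dist_coeffs'],c['origin'],c['orientation'])
E
```

```text
0.0 [0.16918169 0.52308313 0.23057963] [1.79999261e+02 7.73000831e-02 7.20765523e+01] [-0.38335757 -0.37635968  0.32490783] 0.0852447801581436
top [[427.89398518   0.         276.04862584]
 [  0.         427.89398518 213.75066695]
 [  0.           0.           1.        ]] [-0.06143913  0.          0.          0.          0.        ] [ 0.49971493 -0.0320562   1.0006707 ] [-177.47658425    0.59018721  -90.33085034]
side [[409.96040164   0.         278.44802962]
 [  0.         409.96040164 212.73842161]
 [  0.           0.           1.        ]] [0.02153979 0.         0.         0.         0.        ] [0.46360847 0.50972309 0.73192564] [-139.0695404    -0.78792602 -170.28155505]
wrist [[318.20051958   0.         273.08710173]
 [  0.         318.20051958 206.37430325]
 [  0.           0.           1.        ]] [-0.0048685  0.         0.         0.         0.       ] [0.09767792 0.54574499 0.37348101] [1.62721850e+02 1.85744320e-02 7.20794821e+01]
```

View pics/top0.png

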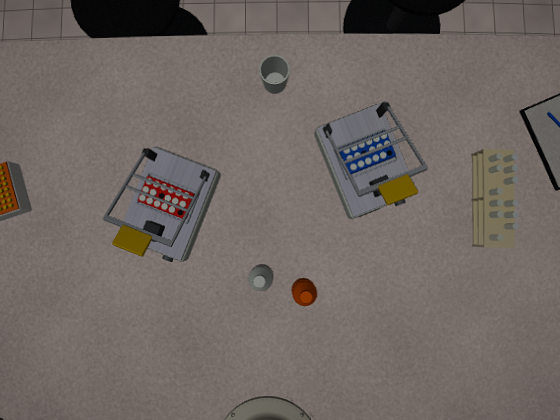

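View pics/side0.png

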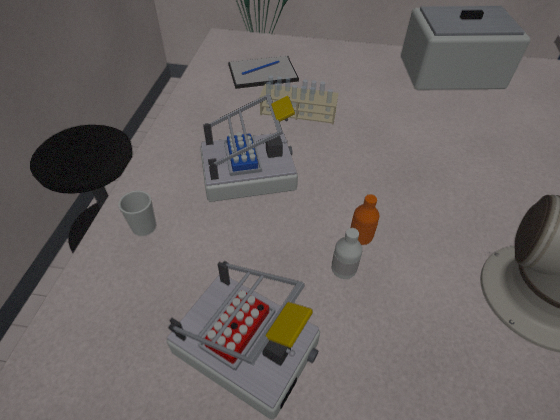

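The top view shows the red shaker around (165,205), with its paddle at about (132,241). The white bottle is at (260,278) and the orange one at (304,292). In the side view the red paddle is at about (290,326). Next I'll enlarge the views and segment the yellow.

```bash
cat > h.py <<'E'
import numpy as np,cv2
from scipy.spatial.transform import Rotation as R
def ray(c,uv):
    p=cv2.undistortPoints(np.array([[uv]],float),c['K'],c['dist_coeffs'])[0,0]
    Rm=R.from_euler('xyz',c['orientation'],degrees=True).as_matrix()
    return np.array(c['origin']),Rm@np.array([p[0],p[1],1.])
def atz(c,uv,z):
    o,d=ray(c,uv); return o+d*(z-o[2])/d[2]
def proj(c,P):
    Rm=R.from_euler('xyz',c['orientation'],degrees=True).as_matrix()
    return cv2.projectPoints((np.atleast_2d(P)-c['origin'])@Rm,np.zeros(3),np.zeros(3),c['K'],c['dist_coeffs'])[0][:,0]
def tri(c1,u1,c2,u2):
    o1,d1=ray(c1,u1);o2,d2=ray(c2,u2)
    s=np.linalg.lstsq(np.c_[d1,-d2],o2-o1,rcond=None)[0]
    a=o1+d1*s[0];b=o2+d2*s[1]; return (a+b)/2,np.linalg.norm(a-b)
E
python3 - <<'E'
import cv2
a=cv2.imread('pics/top0.png')[130:280,85:235]; b=cv2.imread('pics/side0.png')[250:410,160:330]
cv2.imwrite('pics/ct.png',cv2.resize(a,None,fx=4,fy=4,interpolation=2)); cv2.imwrite('pics/cs.png',cv2.resize(b,(680,600),interpolation=2))
for n in ['top','side']:
    i=cv2.imread(f'pics/{n}0.png'); m=cv2.inRange(cv2.cvtColor(i,cv2.COLOR_BGR2HSV),(22,150,60),(32,255,255))
    k,l,s,ce=cv2.connectedComponentsWithStats(m)
    for j in range(1,k):
        if s[j,4]>80:
            r=cv2.minAreaRect(cv2.findContours((l==j).astype('uint8'),0,1)[0][0]); print(n,s[j],ce[j],cv2.boxPoints(r).round(1).tolist())
E
```

```text
top [378 174  40  31 723] [397.29183956 189.25726141] [[377.1000061035156, 185.8000030517578], [409.70001220703125, 172.6999969482422], [417.79998779296875, 192.89999389648438], [385.20001220703125, 205.89999389648438]]
top [112 225  40  31 748] [131.70721925 239.98262032] [[111.19999694824219, 244.10000610351562], [119.69999694824219, 222.89999389648438], [152.10000610351562, 235.8000030517578], [143.60000610351562, 257.0]]
side [271  96  24  25 376] [282.6037234  108.38297872] [[268.79998779296875, 104.5999984741211], [287.20001220703125, 95.4000015258789], [295.79998779296875, 112.5999984741211], [277.3999938964844, 121.80000305175781]]
side [ 266  302   47   46 1200] [288.77083333 324.20833333] [[264.3999938964844, 336.20001220703125], [289.3999938964844, 295.70001220703125], [313.29998779296875, 310.3999938964844], [288.3999938964844, 350.8999938964844]]
```

View pics/ct.png

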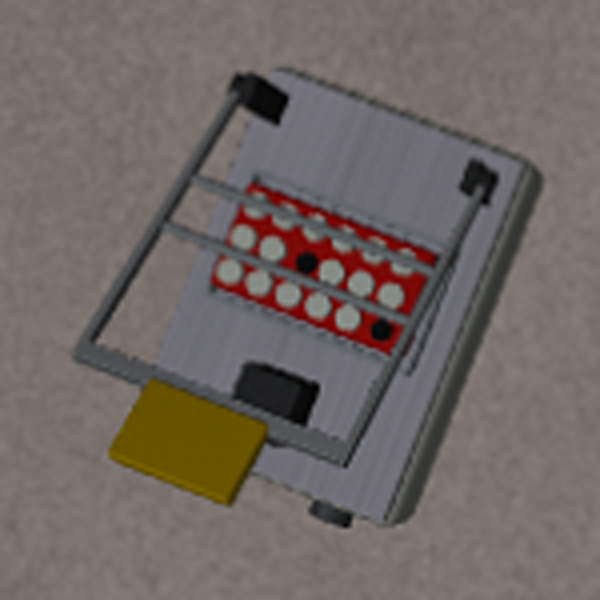

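View pics/cs.png

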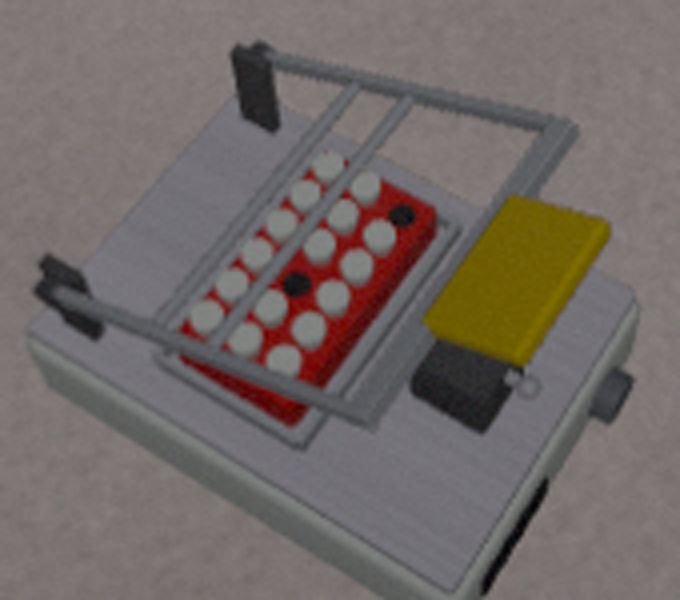

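The top-face centre is at about (133,239) in the top view and (289.7,323) in the side view.

```bash
python3 - <<'E'
from workcell import viewer,get_obs
from h import *
t=viewer.camera('top');s=viewer.camera('side')
T=lambda x,y:(85+(x+.5)/4-.5,130+(y+.5)/4-.5); S=lambda x,y:(160+(x+.5)/4-.5,250+(y+.5)/3.75-.5)
tc=[(152,380),(268,428),(234,492),(111,450)]; sc=[(428,320),(515,197),(608,222),(523,354)]
# order: top BL(+y side),BR,FR,FL ; side: which is which - BL in world is +y
P=[]
for a in range(4):
    for b in range(4):
        p,e=tri(t,T(*tc[a]),s,S(*sc[b]))
        if e<.006: print(a,b,p.round(4),round(e,4))
pc=[(192,437)]
print(tri(t,T(192,437),s,S(519,275)), atz(t,T(192,437),.2))
for uvt in [(262,98),(478,180)]: print('post',atz(t,T(*uvt),.118))
print('bottle cap',atz(t,(260,282),.125),tri(t,(260,282),s,(351,234)))
P=np.array([tri(t,T(192,437),s,S(519,275))[0]]); print(proj(t,P),proj(s,P),get_obs()['time'])
E
```

```text
0 0 [0.5151 0.2699 0.1908] 0.0027
1 1 [0.4926 0.2139 0.1894] 0.0014
3 1 [0.4862 0.2581 0.2708] 0.003
3 3 [0.4812 0.2836 0.206 ] 0.0044
(array([0.48721334, 0.24877932, 0.19482997]), np.float64(0.003941290291796121)) [0.48924724 0.24710875 0.2       ]
post [0.66553024 0.24028971 0.118     ]
post [0.62112421 0.1260647  0.118     ]
bottle cap [0.39931155 0.0102598  0.125     ] (array([0.39937979, 0.01064196, 0.11725037]), np.float64(0.0019013301179965337))
[[132.68657835 239.91066407]] [[287.97901601 322.81340807]] 0.25
```

Paddle centre is about (0.489, 0.247, 0.200). The hinge lies towards (0.923,-0.384), and its distance checks out at 0.168 m. I'll close the fingers and move above the paddle. The jaw axis at 72° already lines up with the paddle's width.

```bash
python3 -m handwheel '[[1,0.02,-0.01,0.03,0],[1,0.05,-0.04,0.04,0],[1,0.08,-0.07,0.04,0],[1,0.11,-0.10,0.04,-2],[1,0.15,-0.13,0.04,-4]]' 40
```

```text
time: 0.75
ee_pos: [0.3196, 0.3921, 0.2713]
tcp_rot: [180.0, -0.0, 68.1]
wrist_force: [1.0, 0.9, 0.2]
opening: 0.0123
```

```bash
python3 -m handwheel '[[1,0.035,-0.03,0,0],[1,0.07,-0.06,0,0],[1,0.105,-0.09,0,0],[1,0.14,-0.12,-0.01,0],[1,0.169,-0.145,-0.02,0]]' && python3 -m handwheel '[[1,0,0,-0.01,0],[1,0,0,-0.02,0],[1,0,0,-0.025,0]]'
python3 - <<'E'
from workcell import viewer,get_obs
from h import *
o=get_obs();print(o['time'],o['ee_pos'],o['wrist_force'],o['opening'])
ims=[]
for n in ['top','side']:
    c=viewer.camera(n);u=proj(c,np.array([o['ee_pos'],[.489,.247,.2]]));print(n,u)
    x,y=u[0].astype(int);i=c['color'];i=i[max(0,y-65):y+65,max(0,x-65):x+65]
    ims.append(cv2.resize(i,(390,390)))
cv2.imwrite('pics/a1.png',np.hstack(ims))
E
```

```text
time: 1.25
ee_pos: [0.4903, 0.2453, 0.2511]
tcp_rot: [180.0, -0.0, 68.0]
wrist_force: [0.1, 1.1, 0.3]
opening: 0.0002
time: 1.55
ee_pos: [0.4895, 0.2456, 0.2251]
tcp_rot: [-180.0, 0.0, 68.0]
wrist_force: [-0.0, 0.4, -1.0]
opening: 0.0001
1.55 [0.48948568 0.24561272 0.22506856] [-0.01163058  0.36278748 -1.00739827] 0.00011933175736464231
top [[128.73643389 238.93623387]
 [132.68072714 239.00589984]]
side [[287.37704826 310.26837594]
 [287.02793551 319.757535  ]]
```

View pics/a1.png

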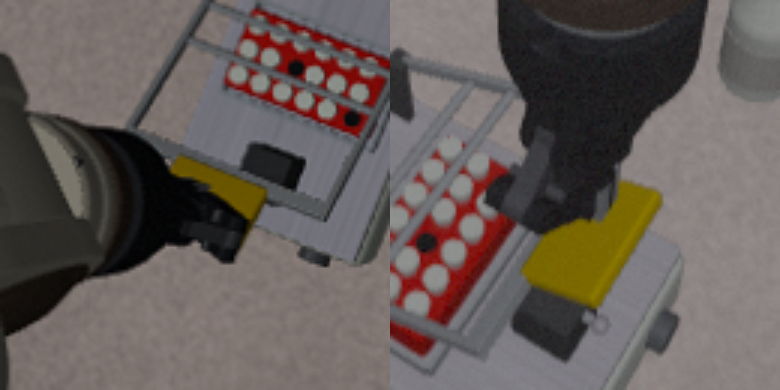

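The fingertip is above the paddle: in the crop it sits over the paddle's back half in the side view, and over the paddle in the top view. Next is the press along the arc.

```bash
python3 -m handwheel '[[1,0,0,-0.012,0],[1,0,0,-0.024,0],[1,-0.004,0.002,-0.034,0],[1,-0.007,0.003,-0.045,0],[1,-0.010,0.004,-0.055,0]]'
```

```text
time: 2.15
ee_pos: [0.4788, 0.2504, 0.1697]
tcp_rot: [-180.0, -0.0, 68.1]
wrist_force: [1.0, 1.4, 1.2]
opening: -0.0
```

```bash
python3 -m handwheel '[[1,-0.002,0.001,-0.009,0],[1,-0.004,0.002,-0.018,0],[1,-0.005,0.002,-0.026,0]]'
python3 - <<'E'
from workcell import viewer,get_obs
from h import *
o=get_obs();print(o['time'],o['ee_pos'],o['wrist_force'],o['opening'])
ims=[]
for n in ['top','side']:
    c=viewer.camera(n);u=proj(c,np.array([o['ee_pos']]))
    x,y=u[0].astype(int);i=c['color'];i=i[max(0,y-65):y+65,max(0,x-65):x+65]
    ims.append(cv2.resize(i,(390,390)))
cv2.imwrite('pics/a2.png',np.hstack(ims))
E
```

```text
time: 2.45
ee_pos: [0.4736, 0.2525, 0.1431]
tcp_rot: [-180.0, -0.0, 68.1]
wrist_force: [-0.3, 1.5, 2.4]
opening: -0.0001
2.45 [0.47363025 0.25253013 0.1430561 ] [-0.29220835  1.46595553  2.44148083] -0.00011717806875567182
```

View pics/a2.png

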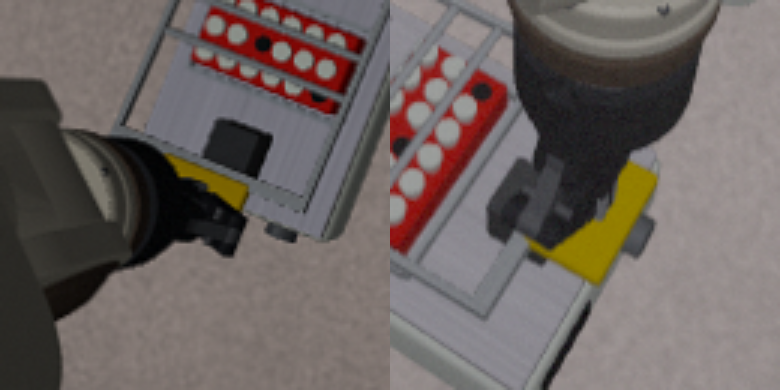

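The clamp is following the tool: the paddle is now low, with the frame nearly level. Next I'll press through the detent.

```bash
python3 -m handwheel '[[1,-0.001,0,-0.006,0],[1,-0.001,0,-0.012,0],[1,-0.001,0,-0.018,0],[1,-0.001,0,-0.022,0],[1,-0.001,0,-0.023,0]]'
```

```text
time: 3.05
ee_pos: [0.4722, 0.2525, 0.1192]
tcp_rot: [-179.9, 0.0, 68.1]
wrist_force: [-1.5, 3.0, 2.7]
opening: -0.0
```

The tool is about 5 mm below latched height, so the detent has been passed. Now to retreat upwards and check.

```bash
python3 -m handwheel '[[1,0,0,0.01,0],[1,0,0,0.03,0],[1,0,0,0.06,0],[1,0,0,0.1,0],[1,0,0,0.13,0]]' && python3 -m handwheel '[[1,-0.03,0.03,0,0],[1,-0.06,0.06,0,0],[1,-0.09,0.09,0,0],[1,-0.12,0.12,0,0],[1,-0.15,0.14,0,0]]'
python3 - <<'E'
from workcell import viewer,get_obs
from h import *
o=get_obs();print(o['time'],o['ee_pos'],o['wrist_force'])
ims=[]
for n in ['top','side']:
    c=viewer.camera(n);print(n,proj(c,np.array([[.4724,.254,.124],[.489,.247,.2]])))
    cv2.imwrite(f'pics/{n}3.png',c['color'])
E
```

```text
time: 3.55
ee_pos: [0.4722, 0.2521, 0.252]
tcp_rot: [-180.0, -0.0, 68.1]
wrist_force: [0.0, 0.2, -0.3]
opening: 0.0003
time: 4.05
ee_pos: [0.321, 0.3932, 0.2523]
tcp_rot: [-180.0, 0.0, 68.1]
wrist_force: [0.7, -0.7, -0.4]
opening: 0.0
4.05 [0.32096525 0.39317304 0.25228826] [ 0.73577261 -0.66138968 -0.4017852 ]
top [[141.91546147 246.53369775]
 [132.68072714 239.00589984]]
side [[295.61532508 348.68978958]
 [287.02793551 319.757535  ]]
```

View pics/top3.png

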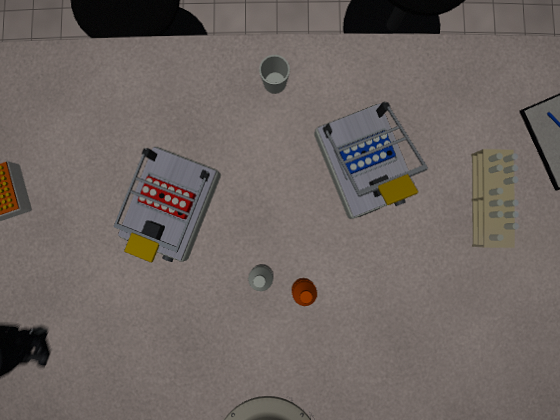

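View pics/side3.png

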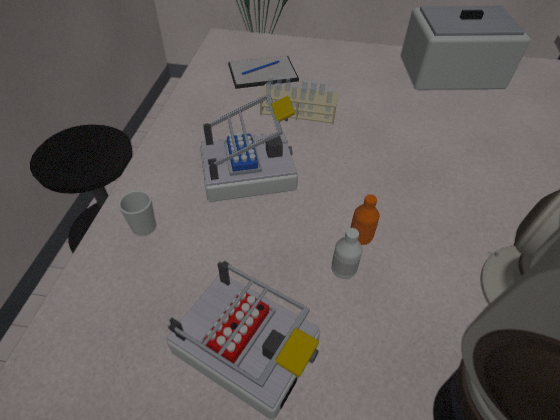

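The red clamp stays down: its paddle is at (141,247) in the top view and (297,352) in the side view, close to the predicted latched positions of (142,246.5) and (296,349). The blue clamp and the bottle look unchanged, and the arm is clear.

```bash
python3 -c "
from workcell import job_done;print(job_done())"
```

```text
the job is handed in; nothing more can be done
None
```

The red rack's clamp is latched down, and I've handed the job in at about 4 s of the 32 s allowed. I pressed its yellow paddle along the hinge arc with the closed fingertips, to about 5 mm below latched height, then moved the arm clear.

- **Red clamp:** with the arm away, its paddle was within about 3 pixels of the predicted latched position in both the top and side views.
- **Blue clamp:** still raised, with no visible change.
- **White bottle:** standing where it was.
- **Forces:** the wrist readings taken after each move stayed within a few newtons. The roughly 12 N detent peak never appeared in them, so the pictures are the evidence that it latched.

No check failed or disagreed. I did not measure the clamp angles directly.

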